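# Seat the round glass globe in its heater ring

## Robot

A 6-joint arm with a two-finger parallel gripper is mounted at the origin on the work surface. World frame = base frame: x ahead of the robot, y to its left, z up, the work surface at z = 0. Lengths are in m, angles in rad, forces in N, time in s.
With the tool pointing down it reaches from about 0.425 to 0.95 m from the base axis. Payload 3.5 kg.
Tool frame: the origin (TCP) lies at the very end of the fingers, on their centre line; the grasp point (between the pads) lies 19 mm behind it (env.grip_depth is the z of the grasp point in the tool frame, in m); z points along the fingers, y is the line along which they close (so a half turn about z gives the same grasp; the last joint's range is limited). The gripper opens to 85 mm and grips with 20 to 120 N. Pads are 22 mm wide; open, the fingers measure 114 mm over their backs; the gripper's body (76 mm by 85 mm) begins 54 mm behind the grasp point. The pads swing forward as they close: fully open they stand 13 mm farther back than shut.
Start: joints at [-1.352, 0.286, 1.577, -0, 1.279, -0.15], TCP at [0.243, -0.63, 0.231] pointing down, gripper open.
Joint ranges: [-2.77, 2.77], [-0.9, 2.22], [0.21, 2.48], [-1.53, 4.67], [0.24, 2.81], [-2.84, 2.84]. Speed limits (rad/s): [2.79, 2.79, 3.14, 3.14, 3.14, 3.14].

## Interface

Orientations are given as a unit quaternion [w, x, y, z].
In Python, from workcell import env, optics, find_in, tip_of gives the robot as it stands.
- The arm moves only by the tool servo_tool, never from a script. Its arguments are lists of equal length, an entry for each row: "delta_pos": the shift along the tool's x, y, z in units of 0.025 m (1.0 is 0.025 m), a list of three; "yaw": the turn about the tool's z in units of 6 degrees (1.0 is 6 degrees); "hand": the opening, from -1 (shut) to 1 (fully open), so that 0 is half open. A call has exactly 8 rows; each row shifts and turns the commanded pose from where the row before left it, along the tool's axes as they then stand; what a row does not reach is not made up. A row lasts 1/12 s, in which the tool goes at most 41.7 mm and 7.16 degrees, less where a joint would pass 70% of its speed; a pose out of reach is approached as far as the arm can. A call with a number of a shift or a turn outside -1 to 1 is refused whole. A call with a gripper value outside its range is refused whole. The fingers move at their own pace and stop on an object; the grip force is fixed at half the most. Time passes only in rows, so rows that do not move let the fingers close, or fill a call up. It gives the time, the measured TCP pose, the force, the opening and the grip force at its end, in the units of the state.
- env.observe(): the state, without advancing time (a new reading comes with each control period).
- optics.grab_frame(name): name is "side" or "top" or "wrist"; returns (picture, depth): 384x512x3 uint8, blue, green, red; 384x512 float32, m along the optical axis (not along the pixel's ray), 0 where there is no reading.
- optics.camera_info(name): a dict with "K" (3x3 intrinsics, pixels), "R" (3x3) and "t" (3): a world point X has camera coordinates R X + t; the wrist camera has in their place "T_tool_cam" (4x4, takes a point from camera to tool coordinates, whose origin is the TCP and whose axes are the flange's). Camera axes: x right, y down, z forward; pixel columns grow to the right and rows downward; lengths in m; the calibration is good to about 2 mm. A picture is of the moment at which its call begins: read the wrist's pose just before it. camera_info takes no time and is no camera call.
- env.sign_off(): hands the job in; it is judged then, once.
Trained networks look in the newest picture that a camera, given by its name, has taken for a name from the list of things; names that differ only in an ending like _2 or _b are one class to them, and where a whole thing is asked for, a point or a joint stands for the part that bears it (a point fixed in the world has none). Each returns a list of dicts, best first, with "score" (0 to 1); they miss things now and then, are a little off and sometimes report something else, mostly with a low value. They report only what shows in the picture. A call takes as long as a camera call. They do not tell look-alikes from the thing itself.
- find_in(camera, label): "centre" ([column, row] in pixels, amid what is visible of it).
- tip_of(camera, label): "centre" ([column, row] in pixels: a listed point, or the origin of a listed thing).
The state is a dict: "clock": time; "q": joint angles; "joint_velocities": joint speeds; "joint_efforts": joint torques, N m; "eef_pos": TCP position; "eef_rot": TCP orientation; "ft_force": force on the tool from outside, world axes, zero at the start; "moment": the same for the moment, N m; "grip_width": finger opening in m; "grip_force": force on a finger pad.
Only numpy, scipy, OpenCV 4.12 (cv2) and the standard library are available. Lean on these libraries where they do the work, as an engineer would, in place of code of your own. Each camera call takes 0.05 s, during which the arm holds its last target. There are 200 camera calls.

## Task

Take the round-bottomed glass globe out of the cardboard carton by its neck and set it down gently, without dropping it, in the steel ring on the coffee maker's heater base, so that it sits centred and upright, and let go of it. Leave the flat-bottomed tumbler in its place in the carton.

Things in the scene. Friction and masses are not known exactly. Their poses are not given: they have to be found in the camera images.
- globe_mid (a point): Clear glass globe, about 0.22 kg: a ball 80 mm across with a straight open neck on top (outer diameter 36 mm, 40 mm tall), 116 mm high in all; bottom-heavy, it stands upright by itself. The point lies on its axis half-way up, 58 mm above its lowest point, 18 mm above the ball's centre. The neck, the place to grip, runs from 18 to 58 mm above the point. z points out of the neck.
- seat (a point): Centre of the upper edge of the steel ring on the heater base; z up. Ring 72 mm outside, 60 mm inside, 14 mm high, level, on four thin posts, its upper edge 74 mm above the bench. The base is a grey box 150 x 130 x 30 mm, fixed to the bench. The ball sinks about 13 mm into the ring: globe_mid then lies about 45 mm above this point.
- tumbler_mid (a point): Clear glass tumbler: a slightly tapering cup with a flat bottom and a wide open mouth 68 mm across, 78 mm high. The point lies on its axis half-way up, 39 mm above its underside. It is not needed and stays where it is.
- carton: Open cardboard carton with two cells side by side along its y axis, centres 96 mm apart; the globe stands upright and loose in one, the tumbler in the other. Outside 100 (x) x 192 (y) mm, walls 42 mm high, floor 4 mm thick, fixed to the bench. Origin: centre of its underside.
Not all that is in view belongs to the job. What is shaped like the part that bears globe_mid but green is not meant. Leave any green look-alike of the part that bears seat alone.

How it is judged:
By the outcome, as a careful person would: the job done as asked, in the order asked, and still so for the second after the job is handed in, with the robot touching nothing.
It also fails if it takes over 35 s, if anything falls off the work surface, if the arm or the gripper's body presses on something with over 40 N, if the wrist force passes 120 N, or if a joint passes its speed limit or range.

## Working session

There is one attempt and no reset: what is moved stays moved. The work goes in short steps, Python scripts to look and compute and a tool call to move; the robot and the scene stay as the last step left them, time stands still between calls to the robot, and variables do not carry over. Pictures are saved under pics/ and viewed, at most 10 in all, crops included, and the job is handed in when it is done.

Besides the shell and the picture viewer there is one more tool, called after "Call:" as name(argument=value, ...), one argument or row to a line, values as JSON. servo_tool: Moves the arm, as the interface text tells. Shifts and turns lie within -1 to 1; 1 stands for 0.025 m of shift or 6 degrees of turn. Its arguments: {"type":"object","properties":{"delta_pos":{"type":"array"},"yaw":{"type":"array"},"hand":{"type":"array"}},"required":["delta_pos","yaw","hand"]}

```bash
mkdir -p pics; cat > h.py <<'E'
import numpy as np, cv2
from workcell import env, optics, find_in, tip_of
from scipy.spatial.transform import Rotation as Ro
def cam(name, st=None):
    c=optics.camera_info(name); K=np.array(c["K"])
    if name=="wrist":
        T=np.array(c["T_tool_cam"]); q=st["eef_rot"]
        Rt=Ro.from_quat([q[1],q[2],q[3],q[0]]).as_matrix()
        return K, Rt@T[:3,:3], Rt@T[:3,3]+np.array(st["eef_pos"])
    R=np.array(c["R"]); t=np.array(c["t"]); return K,R.T,-R.T@t
def onz(name,px,z,st=None):
    K,R,o=cam(name,st); d=R@np.linalg.solve(K,[px[0],px[1],1.]); return o+d*(z-o[2])/d[2]
def dep(name,px,D,st=None):
    K,R,o=cam(name,st); u,v=int(round(px[0])),int(round(px[1])); return o+R@np.linalg.solve(K,[px[0],px[1],1.])*D[v,u]
E
python3 - <<'E'
from h import *
s=env.observe(); print(s['clock'],s['eef_pos'],s['eef_rot'],s['grip_width'],env.grip_depth)
for n in ["top","side"]:
    im,D=optics.grab_frame(n); cv2.imwrite(f"pics/{n}0.png",im); np.save(f"{n}0.npy",D)
    print(n,cam(n)[2])
    for l,z in [("globe_mid",.062),("seat",.074),("tumbler_mid",.043),("carton",0)]:
        for r in tip_of(n,l)[:3]: print(n,l,np.round(r["centre"],1),round(r["score"],2),onz(n,r["centre"],z).round(3))
E
```

```text
0.0 [ 0.24320446 -0.62897175  0.22993841] [-1.17118118e-03  9.83045543e-01  1.83357812e-01 -4.21269043e-05] 0.08529552217911063 -0.0187
top [0.416732   0.00678082 0.86880848]
top globe_mid [332.8 149. ] 0.7 [ 0.565 -0.138  0.062]
top globe_mid [324.1  90.1] 0.7 [ 0.7   -0.122  0.062]
top seat [162.2 181.9] 0.92 [0.496 0.242 0.074]
top seat [137.3 305.1] 0.76 [0.228 0.295 0.074]
top tumbler_mid [372.6 161.3] 0.78 [ 0.538 -0.231  0.043]
top carton [352.9 158.8] 0.72 [ 0.552 -0.197  0.   ]
side [-0.32844772  0.61241879  0.85451073]
side globe_mid [252.7 129.2] 0.88 [ 0.701 -0.131  0.062]
side globe_mid [281.9 145.9] 0.8 [ 0.567 -0.147  0.062]
side seat [219.5 277.2] 0.76 [0.235 0.298 0.074]
side seat [180.9 204.8] 0.62 [0.497 0.249 0.074]
side carton [294.  159.5] 0.7 [ 0.552 -0.189  0.   ]
```

View pics/top0.png

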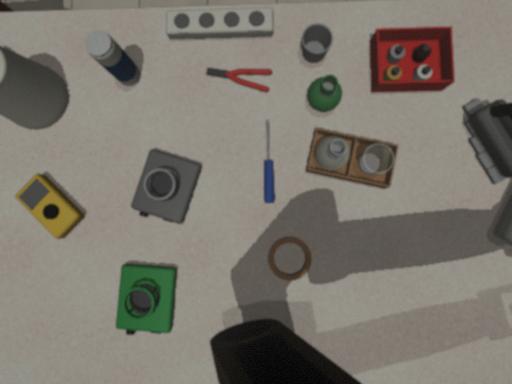

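View pics/side0.png

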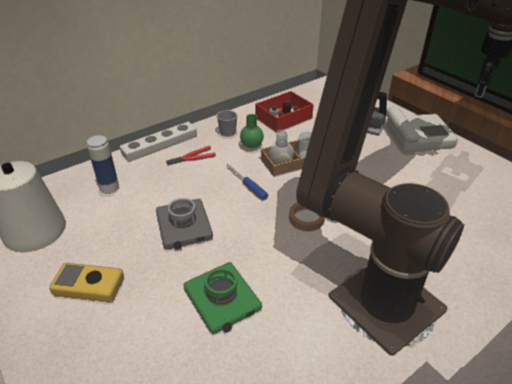

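Both views agree: the clear globe stands in the carton near (0.566, -0.142), at top-view pixel (333, 149). The grey seat is near (0.496, 0.245), at (162, 182). The green flask at (324, 92) and the green base at (140, 298) are look-alikes. The tumbler is on the -y side of the carton, so I'll close the fingers across the carton. First I turn the tool, then travel over the globe.

Call:
servo_tool(
  delta_pos=[
    [0, 0, 0],
    [0, 0, 0],
    [0, 0, 0],
    [0, 0, 0],
    [0, 0, 0],
    [0, 0, 0],
    [0, 0, 0],
    [0, 0, 0],
  ],
  yaw=[-1, -1, -1, -1, -1, -1, -1, -1],
  hand=[1, 1, 1, 1, 1, 1, 1, 1],
)

```text
clock: 1.17
eef_pos: [0.2434, -0.6296, 0.2314]
eef_rot: [0.0, 0.822, 0.569, -0.0]
ft_force: [0.4, -0.2, -0.5]
grip_width: 0.0855
grip_force: 0.0
```

Call:
servo_tool(
  delta_pos=[
    [0.95, 0.21, 0],
    [0.95, 0.21, 0],
    [0.95, 0.21, 0],
    [0.95, 0.21, 0],
    [0.95, 0.21, 0],
    [0.95, 0.21, 0],
    [0.95, 0.21, 0],
    [0.95, 0.21, 0],
  ],
  yaw=[0, 0, 0, 0, 0, 0, 0, 0],
  hand=[1, 1, 1, 1, 1, 1, 1, 1],
)

```text
clock: 1.83
eef_pos: [0.3508, -0.466, 0.2315]
eef_rot: [0.0, 0.824, 0.567, -0.0]
ft_force: [-0.4, -0.3, 0.0]
grip_width: 0.0858
grip_force: 0.0
```

Call:
servo_tool(
  delta_pos=[
    [0.95, 0.21, 0],
    [0.95, 0.21, 0],
    [0.95, 0.21, 0],
    [0.95, 0.21, 0],
    [0.95, 0.21, 0],
    [0.95, 0.21, 0],
    [0.95, 0.21, 0],
    [0.95, 0.21, 0],
  ],
  yaw=[0, 0, 0, 0, 0, 0, 0, 0],
  hand=[1, 1, 1, 1, 1, 1, 1, 1],
)

```text
clock: 2.5
eef_pos: [0.4578, -0.3034, 0.2316]
eef_rot: [0.0, 0.824, 0.567, 0.0]
ft_force: [-0.1, 0.6, 0.4]
grip_width: 0.085
grip_force: 0.0
```

Call:
servo_tool(
  delta_pos=[
    [0.95, 0.21, 0],
    [0.95, 0.21, 0],
    [0.95, 0.21, 0],
    [0.95, 0.21, 0],
    [0.8, 0.21, 0],
    [0.6, 0.21, 0],
    [0, 0, 0],
    [0, 0, 0],
  ],
  yaw=[0, 0, 0, 0, 0, 0, 0, 0],
  hand=[1, 1, 1, 1, 1, 1, 1, 1],
)

```text
clock: 3.17
eef_pos: [0.5332, -0.1937, 0.2314]
eef_rot: [0.0, 0.823, 0.568, -0.0]
ft_force: [-0.8, 0.0, -0.2]
grip_width: 0.0855
grip_force: 0.0
```

```bash
cat > look.py <<'E'
from h import *
import sys
def tool(st,p):
    q=st["eef_rot"]; return Ro.from_quat([q[1],q[2],q[3],q[0]]).as_matrix().T@(np.array(p)-st["eef_pos"])/.025
name=sys.argv[1]; labels=[a.split(":") for a in sys.argv[2:]]
s=env.observe(); im,D=optics.grab_frame("wrist"); cv2.imwrite(f"pics/{name}.png",im); np.save(name+".npy",D)
q=s["eef_rot"]; print(s["clock"],np.round(s["eef_pos"],4),Ro.from_quat([q[1],q[2],q[3],q[0]]).as_matrix().round(3).tolist(),np.round(s["q"],2),s["grip_width"],s["grip_force"],np.round(s["ft_force"],1))
for l,z in labels:
    for r in tip_of("wrist",l)[:3]:
        p=onz("wrist",r["centre"],float(z),s); print(l,np.round(r["centre"],1),round(r["score"],2),p.round(4),"tool units",tool(s,p).round(2))
E
python3 look.py w1 globe_mid:.062 tumbler_mid:.043 carton:0
```

```text
3.1667 [ 0.5332 -0.1937  0.2314] [[0.355, 0.935, -0.0], [0.935, -0.355, -0.0], [-0.0, 0.0, -1.0]] [-0.53  0.05  1.85 -0.    1.25 -0.16] 0.0855346979394038 0.0 [-0.8  0.  -0.2]
globe_mid [406.1  36.5] 0.66 [ 0.6977 -0.1284  0.062 ] tool units [4.78 5.23 6.78]
globe_mid [266.6 111.5] 0.64 [ 0.5591 -0.1453  0.062 ] tool units [2.18 0.28 6.78]
tumbler_mid [279.5 194.3] 0.74 [ 0.5415 -0.235   0.043 ] tool units [-1.42  0.89  7.54]
carton [270.  142.5] 0.75 [ 0.5502 -0.1852  0.    ] tool units [0.57 0.51 9.26]
```

View pics/w1.png

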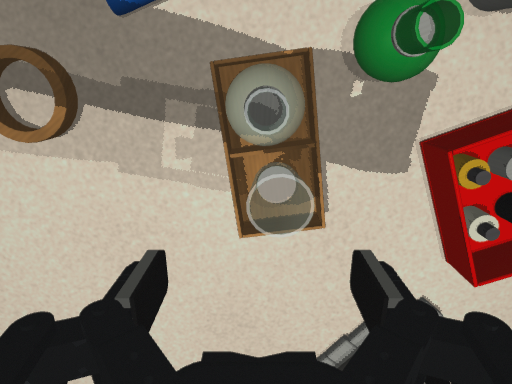

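The wrist view shows the globe in the carton's far cell, its neck rim centred near pixel (266, 110) and its ball near (265, 104). The tumbler is at (281, 200). I'll triangulate using the rim height and the ball.

```bash
python3 - <<'E'
from h import *
from look import tool
E
python3 - <<'E'
import sys; sys.path.insert(0,'.'); sys.argv=['x']
from h import *
s=env.observe(); D=np.load('w1.npy')
for px,z in [((266.5,110.5),.12),((265,104),.044)]:
    p=onz("wrist",px,z,s); print(px,p.round(4))
for px in [(246,110),(287,110),(267,90),(267,131),(235,80)]: print(px, dep("wrist",px,D,s).round(4))
E
```

```text
(266.5, 110.5) [ 0.559  -0.1412  0.12  ]
(265, 104) [ 0.5595 -0.1407  0.044 ]
(246, 110) [ 0.5443 -0.1352  0.1197]
(287, 110) [ 0.574  -0.1465  0.12  ]
(267, 90) [ 0.5647 -0.1271  0.1191]
(267, 131) [ 0.5538 -0.1561  0.1197]
(235, 80) [ 0.5409 -0.1094  0.0572]Traceback (most recent call last):
  File "<stdin>", line 2, in <module>
  File "look.py", line 5, in <module>
    name=sys.argv[1]; labels=[a.split(":") for a in sys.argv[2:]]
         ~~~~~~~~^^^
IndexError: list index out of range
```

Call:
servo_tool(
  delta_pos=[
    [0.8, 0.08, 0],
    [0.8, 0.07, 0],
    [0.74, 0.07, 0],
    [0, 0, 0.7],
    [0, 0, 0.8],
    [0, 0, 0.8],
    [0, 0, 0.8],
    [0, 0, 0],
  ],
  yaw=[0, 0, 0, 0, 0, 0, 0, 0],
  hand=[1, 1, 1, 1, 1, 1, 1, 1],
)

```text
clock: 4.03
eef_pos: [0.5558, -0.1411, 0.149]
eef_rot: [-0.004, 0.824, 0.567, -0.002]
ft_force: [-0.5, 0.5, -1.3]
grip_width: 0.0854
grip_force: 0.0
```

```bash
python3 look.py w2 globe_mid:.062
```

```text
4.0333 [ 0.5558 -0.1411  0.149 ] [[0.357, 0.934, -0.008], [0.934, -0.357, 0.003], [0.0, -0.009, -1.0]] [-0.43  0.15  1.89 -0.    1.11 -0.06] 0.08537825440245425 0.0 [-0.5  0.5 -1.3]
globe_mid [263.5 192.9] 0.92 [ 0.5582 -0.1414  0.062 ] tool units [0.02 0.13 3.48]
globe_mid [442.7 105. ] 0.92 [ 0.6973 -0.1252  0.062 ] tool units [2.61 5.09 3.44]
```

View pics/w2.png

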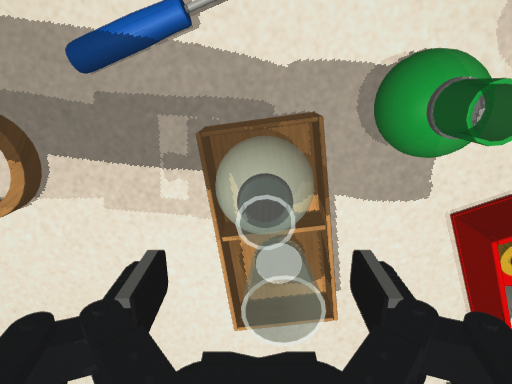

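The globe (neck rim about (266, 222), ball (265, 183)) lies between the fingers, and the green flask at (445, 105) is well clear. Next is the rest of the descent.

Call:
servo_tool(
  delta_pos=[
    [0, 0, 0.5],
    [0, 0, 0.6],
    [0, 0, 0.6],
    [0, 0, 0.5],
    [0, 0, 0.4],
    [0, 0, 0],
    [0, 0, 0],
    [0, 0, 0],
  ],
  yaw=[0, 0, 0, 0, 0, 0, 0, 0],
  hand=[1, 1, 1, 1, 1, 1, 1, 1],
)

```text
clock: 4.8
eef_pos: [0.5596, -0.1418, 0.0897]
eef_rot: [0.001, 0.823, 0.567, 0.0]
ft_force: [-0.3, -0.9, -0.1]
grip_width: 0.0852
grip_force: 0.0
```

Pose is on target, with the fingertips above the tumbler's rim height and the ball's shoulder. Closing now.

Call:
servo_tool(
  delta_pos=[
    [0, 0, 0.1],
    [0, 0, 0],
    [0, 0, 0],
    [0, 0, 0],
    [0, 0, 0],
    [0, 0, 0],
    [0, 0, 0],
    [0, 0, 0],
  ],
  yaw=[0, 0, 0, 0, 0, 0, 0, 0],
  hand=[0.6, 0.4, 0.2, 0, -0.2, -0.4, -0.4, -0.4],
)

```text
clock: 5.47
eef_pos: [0.5591, -0.1416, 0.0868]
eef_rot: [0.0, 0.823, 0.567, 0.0]
ft_force: [-0.8, 1.1, 2.7]
grip_width: 0.034
grip_force: 59.5
```

Call:
servo_tool(
  delta_pos=[
    [0, 0, 0],
    [0, 0, 0],
    [0, 0, 0],
    [0, 0, 0],
    [0, 0, 0],
    [0, 0, 0],
    [0, 0, 0],
    [0, 0, 0],
  ],
  yaw=[0, 0, 0, 0, 0, 0, 0, 0],
  hand=[-0.6, -0.8, -1, -1, -1, -1, -1, -1],
)

```text
clock: 6.13
eef_pos: [0.5591, -0.1416, 0.0868]
eef_rot: [0.0, 0.823, 0.567, 0.0]
ft_force: [-1.1, 0.4, 4.5]
grip_width: 0.0336
grip_force: 59.8
```

Gripped. Lift straight up and look at the globe in the hand.

Call:
servo_tool(
  delta_pos=[
    [0, 0, -0.2],
    [0, 0, -0.5],
    [0, 0, -0.8],
    [0, 0, -0.8],
    [0, 0, -0.8],
    [0, 0, -0.8],
    [0, 0, -0.5],
    [0, 0, -0.2],
  ],
  yaw=[0, 0, 0, 0, 0, 0, 0, 0],
  hand=[-1, -1, -1, -1, -1, -1, -1, -1],
)

```text
clock: 6.8
eef_pos: [0.5599, -0.1419, 0.204]
eef_rot: [0.002, 0.823, 0.567, 0.001]
ft_force: [-0.5, -0.9, -1.7]
grip_width: 0.0338
grip_force: 60.2
```

Call:
servo_tool(
  delta_pos=[
    [0.3, -0.2, 0],
    [0.6, -0.4, 0],
    [0.8, -0.5, 0],
    [0.8, -0.6, 0],
    [0.8, -0.6, 0],
    [0.8, -0.6, 0],
    [0.8, -0.6, 0],
    [0.8, -0.6, 0],
  ],
  yaw=[0, 0, 0, 0, 0, 0, 0, 0],
  hand=[-1, -1, -1, -1, -1, -1, -1, -1],
)

```text
clock: 7.47
eef_pos: [0.512, 0.03, 0.1991]
eef_rot: [-0.001, 0.824, 0.567, -0.001]
ft_force: [0.6, -0.8, -2.0]
grip_width: 0.0339
grip_force: 60.1
```

Call:
servo_tool(
  delta_pos=[
    [0.8, -0.6, 0],
    [0.8, -0.6, 0],
    [0.8, -0.6, 0],
    [0.8, -0.6, 0],
    [0.6, -0.6, 0],
    [0.5, -0.4, 0],
    [0.2, -0.2, 0],
    [0, 0, 0],
  ],
  yaw=[0, 0, 0, 0, 0, 0, 0, 0],
  hand=[-1, -1, -1, -1, -1, -1, -1, -1],
)

```text
clock: 8.13
eef_pos: [0.4682, 0.1666, 0.1997]
eef_rot: [-0.001, 0.823, 0.568, -0.001]
ft_force: [-0.2, -0.3, -3.0]
grip_width: 0.034
grip_force: 60.1
```

Call:
servo_tool(
  delta_pos=[
    [0, 0, 0],
    [0, 0, 0],
    [0, 0, 0],
    [0, 0, 0],
    [0, 0, 0],
    [0, 0, 0],
    [0, 0, 0],
    [0, 0, 0],
  ],
  yaw=[0, 0, 0, 0, 0, 0, 0, 0],
  hand=[-1, -1, -1, -1, -1, -1, -1, -1],
)

```text
clock: 8.8
eef_pos: [0.47, 0.1652, 0.2014]
eef_rot: [0.0, 0.824, 0.567, 0.0]
ft_force: [-0.5, -0.9, -2.5]
grip_width: 0.0338
grip_force: 60.1
```

```bash
python3 look.py w3 seat:.074 globe_mid:.175
```

```text
8.8 [0.47   0.1652 0.2014] [[0.357, 0.934, 0.0], [0.934, -0.357, 0.0], [0.0, 0.0, -1.0]] [ 0.13 -0.08  2.03 -0.    1.19  0.5 ] 0.033771720502134214 60.139597468078136 [-0.5 -0.9 -2.5]
seat [247.6  79.1] 0.91 [0.4908 0.2461 0.074 ] tool units [ 3.32 -0.38  5.09]
globe_mid [256.5 227.7] 0.72 [0.4683 0.1656 0.175 ] tool units [-0.01 -0.07  1.05]
```

View pics/w3.png

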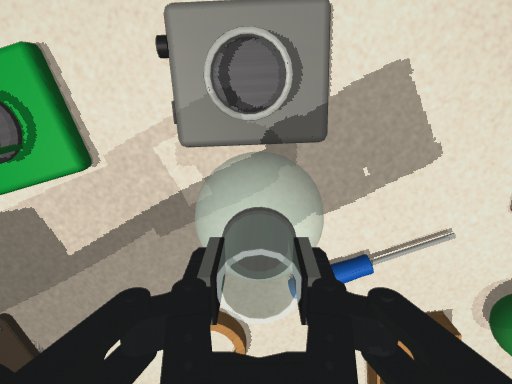

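The globe hangs upright from the fingers, its ball about (259, 213). The grey base with the ring (centre about (248, 73)) is ahead, and the green one is off to the left. I'll fit the ring and ball from depth.

```bash
cat > fit.py <<'E'
from h import *
from scipy.optimize import least_squares
def cloud(name,s):
    D=np.load(name+".npy"); K,R,o=cam("wrist",s); v,u=np.indices(D.shape)
    P=(np.stack([u,v,np.ones_like(u)],-1)@np.linalg.inv(K).T*D[...,None])@R.T+o
    return P,D>0
def main():
    s=env.observe(); P,ok=cloud("w3",s); z=P[...,2]
    v,u=np.indices(z.shape)
    m=ok&(np.abs(z-.074)<.004)&(np.hypot(u-248,v-73)<60); Q=P[m]
    def ringfit(Q):
        f=least_squares(lambda c:np.hypot(Q[:,0]-c[0],Q[:,1]-c[1])-c[2],[.49,.25,.033],loss='soft_l1',f_scale=.002); return f.x
    c=ringfit(Q); r=np.hypot(Q[:,0]-c[0],Q[:,1]-c[1]); print("ring",c.round(4),len(Q),Q[:,2].mean().round(4),np.percentile(r,[2,98]).round(4))
    # ball
    m=ok&(z>.1)&(z<.19)&(np.hypot(u-259,v-213)<64)&(v<200); Q=P[m]
    f=least_squares(lambda c:np.linalg.norm(Q-c,axis=1)-.04,[.47,.165,.158],loss='soft_l1',f_scale=.002)
    print("ball",f.x.round(4),len(Q),np.abs(f.fun).mean())
    # neck rim
    m=ok&(z>.225)&(z<.24)&(np.hypot(u-259,v-285)<45); Q=P[m]; print("rim",len(Q), Q.min(0).round(4) if len(Q) else '',Q.max(0).round(4) if len(Q) else '')
    R=cam("wrist",s)[1]; print("tcp",s["eef_pos"])
main()
E
python3 fit.py
```

```text
ring [0.4921 0.2492 0.0325] 2100 0.0738 [0.0298 0.0355]
ball [0.4697 0.1661 0.1585] 4321 0.00032562335372890227
rim 3347 [0.4496 0.1486 0.225 ] [0.4886 0.1852 0.24  ]
tcp [0.46991599 0.16535862 0.20133387]
```

Call:
servo_tool(
  delta_pos=[
    [0.3, -0.05, 0],
    [0.6, -0.05, 0],
    [0.7, -0.05, 0],
    [0.7, -0.05, 0],
    [0.6, -0.05, 0],
    [0.4, -0.05, 0],
    [0.12, -0.05, 0],
    [0, 0, 0],
  ],
  yaw=[0, 0, 0, 0, 0, 0, 0, 0],
  hand=[-1, -1, -1, -1, -1, -1, -1, -1],
)

```text
clock: 9.62
eef_pos: [0.492, 0.2491, 0.2011]
eef_rot: [-0.0, 0.823, 0.568, -0.0]
ft_force: [0.3, -0.3, -3.0]
grip_width: 0.0338
grip_force: 60.1
```

Call:
servo_tool(
  delta_pos=[
    [0, 0, 0.2],
    [0, 0, 0.4],
    [0, 0, 0.5],
    [0, 0, 0.4],
    [0, 0, 0.2],
    [0, 0, 0.1],
    [0, 0, 0],
    [0, 0, 0],
  ],
  yaw=[0, 0, 0, 0, 0, 0, 0, 0],
  hand=[-1, -1, -1, -1, -1, -1, -1, -1],
)

```text
clock: 10.28
eef_pos: [0.4924, 0.2483, 0.1564]
eef_rot: [0.0, 0.824, 0.567, 0.0]
ft_force: [-0.5, -0.6, -1.9]
grip_width: 0.0339
grip_force: 60.1
```

```bash
python3 look.py w4; python3 - <<'E'
from h import *
im,D=optics.grab_frame("side"); cv2.imwrite("pics/side4.png",cv2.resize(im[130:290,110:290],None,fx=3,fy=3,interpolation=2))
E
```

```text
10.2833 [0.4924 0.2483 0.1564] [[0.356, 0.934, 0.0], [0.934, -0.356, 0.0], [0.0, 0.0, -1.0]] [0.28 0.09 1.95 0.   1.1  0.65] 0.03393531401311448 60.12549318373203 [-0.5 -0.6 -1.9]
```

View pics/side4.png

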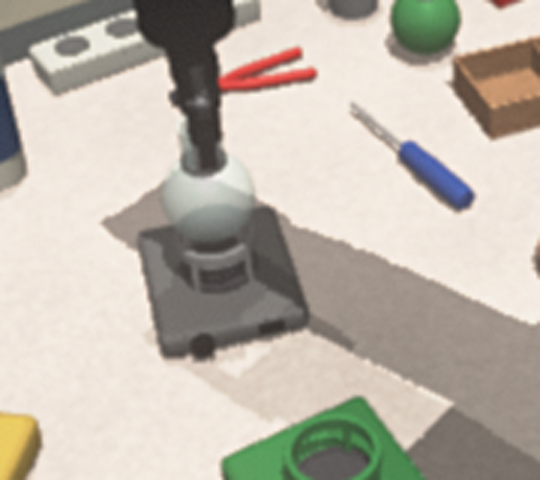

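View pics/w4.png

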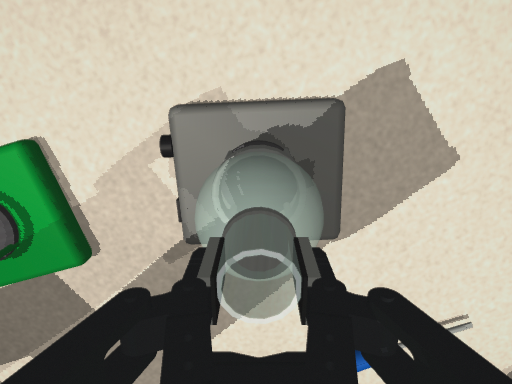

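Side crop: the ball at (208, 195) is just above the ring at (220, 255), upright. The wrist view also shows it over the grey ring. Lower slowly and watch the force.

Call:
servo_tool(
  delta_pos=[
    [0, 0, 0.1],
    [0, 0, 0.1],
    [0, 0, 0.1],
    [0, 0, 0.06],
    [0, 0, 0.04],
    [0, 0, 0],
    [0, 0, 0],
    [0, 0, 0],
  ],
  yaw=[0, 0, 0, 0, 0, 0, 0, 0],
  hand=[-1, -1, -1, -1, -1, -1, -1, -1],
)

```text
clock: 11.05
eef_pos: [0.4923, 0.2484, 0.1464]
eef_rot: [0.0, 0.823, 0.567, 0.0]
ft_force: [0.7, 0.0, -2.6]
grip_width: 0.0338
grip_force: 60.1
```

Call:
servo_tool(
  delta_pos=[
    [0, 0, 0.04],
    [0, 0, 0.04],
    [0, 0, 0],
    [0, 0, 0],
    [0, 0, 0],
    [0, 0, 0],
    [0, 0, 0],
    [0, 0, 0],
  ],
  yaw=[0, 0, 0, 0, 0, 0, 0, 0],
  hand=[-1, -1, -1, -1, -1, -1, -1, -1],
)

```text
clock: 11.72
eef_pos: [0.4922, 0.2484, 0.1444]
eef_rot: [0.0, 0.823, 0.567, 0.0]
ft_force: [0.1, 0.3, -4.2]
grip_width: 0.034
grip_force: 60.1
```

Call:
servo_tool(
  delta_pos=[
    [0, 0, 0.03],
    [0, 0, 0.03],
    [0, 0, 0],
    [0, 0, 0],
    [0, 0, 0],
    [0, 0, 0],
    [0, 0, 0],
    [0, 0, 0],
  ],
  yaw=[0, 0, 0, 0, 0, 0, 0, 0],
  hand=[-1, -1, -1, -1, -1, -1, -1, -1],
)

```text
clock: 12.38
eef_pos: [0.4924, 0.2484, 0.1432]
eef_rot: [0.0, 0.823, 0.567, 0.0]
ft_force: [-1.3, -1.8, 2.2]
grip_width: 0.0342
grip_force: 60.5
```

Contact is made (force went from -2.6 to +2.2 N) at the expected height of 0.143. Releasing slowly.

Call:
servo_tool(
  delta_pos=[
    [0, 0, 0],
    [0, 0, 0],
    [0, 0, 0],
    [0, 0, 0],
    [0, 0, 0],
    [0, 0, 0],
    [0, 0, 0],
    [0, 0, 0],
  ],
  yaw=[0, 0, 0, 0, 0, 0, 0, 0],
  hand=[-0.2, -0.1, 0, 0.1, 0.3, 0.5, 0.8, 1],
)

```text
clock: 13.05
eef_pos: [0.4922, 0.2484, 0.1428]
eef_rot: [-0.0, 0.823, 0.567, 0.0]
ft_force: [-0.3, -0.4, 0.4]
grip_width: 0.0849
grip_force: 0.0
```

Call:
servo_tool(
  delta_pos=[
    [0, 0, 0],
    [0, 0, 0],
    [0, 0, 0],
    [0, 0, 0],
    [0, 0, 0],
    [0, 0, -0.2],
    [0, 0, -0.4],
    [0, 0, -0.6],
  ],
  yaw=[0, 0, 0, 0, 0, 0, 0, 0],
  hand=[1, 1, 1, 1, 1, 1, 1, 1],
)

```text
clock: 13.72
eef_pos: [0.4914, 0.2481, 0.1724]
eef_rot: [-0.0, 0.823, 0.567, -0.001]
ft_force: [0.0, 0.1, 0.1]
grip_width: 0.0854
grip_force: 0.0
```

Call:
servo_tool(
  delta_pos=[
    [0, 0, -0.7],
    [0, 0, -0.8],
    [0, 0, -0.8],
    [0, 0, -0.7],
    [0, 0, -0.4],
    [0, 0, -0.2],
    [0, 0, 0],
    [0, 0, 0],
  ],
  yaw=[0, 0, 0, 0, 0, 0, 0, 0],
  hand=[1, 1, 1, 1, 1, 1, 1, 1],
)

```text
clock: 14.38
eef_pos: [0.4919, 0.2483, 0.2623]
eef_rot: [-0.0, 0.823, 0.567, -0.0]
ft_force: [-0.2, -0.3, -0.6]
grip_width: 0.0852
grip_force: 0.0
```

```bash
python3 look.py w5 globe_mid:.119; python3 - <<'E'
from h import *
im,D=optics.grab_frame("side"); a=cv2.resize(im[130:290,110:350],None,fx=3,fy=3,interpolation=2)
cv2.imwrite("pics/side5.png",a)
s=env.observe()
from fit import cloud
P,ok=cloud("w5",s); z=P[...,2]
from scipy.optimize import least_squares
near=ok&(np.hypot(P[...,0]-.492,P[...,1]-.249)<.045)
Q=P[near&(z>.10)&(z<.132)]
f=least_squares(lambda c:np.linalg.norm(Q-c,axis=1)-.04,[.492,.249,.1],loss='soft_l1',f_scale=.001); print("ball",f.x.round(4),len(Q))
Q=P[near&(z>.1735)&(z<.185)]
f=least_squares(lambda c:np.hypot(Q[:,0]-c[0],Q[:,1]-c[1])-c[2],[.492,.249,.017],loss='soft_l1',f_scale=.001); print("rim",f.x.round(4),len(Q),Q[:,2].mean())
E
```

```text
14.3833 [0.4919 0.2483 0.2623] [[0.356, 0.934, -0.001], [0.934, -0.356, -0.0], [-0.0, -0.001, -1.0]] [ 0.28 -0.01  1.85  0.    1.3   0.65] 0.08520883524521454 0.0 [-0.2 -0.3 -0.6]
globe_mid [259.3 173.4] 0.62 [0.492  0.2487 0.119 ] tool units [0.02 0.   5.73]fit.py:13: RuntimeWarning: Mean of empty slice.
  c=ringfit(Q); r=np.hypot(Q[:,0]-c[0],Q[:,1]-c[1]); print("ring",c.round(4),len(Q),Q[:,2].mean().round(4),np.percentile(r,[2,98]).round(4))
  ret = ret.dtype.type(ret / rcount)
Traceback (most recent call last):
  File "fit.py", line 21, in <module>
    main()
    ~~~~^^
  File "fit.py", line 13, in main
    c=ringfit(Q); r=np.hypot(Q[:,0]-c[0],Q[:,1]-c[1]); print("ring",c.round(4),len(Q),Q[:,2].mean().round(4),np.percentile(r,[2,98]).round(4))
                                                                                                             ~~~~~~~~~~~~~^^^^^^^^^^
IndexError: index -1 is out of bounds for axis 0 with size 0
```

View pics/side5.png

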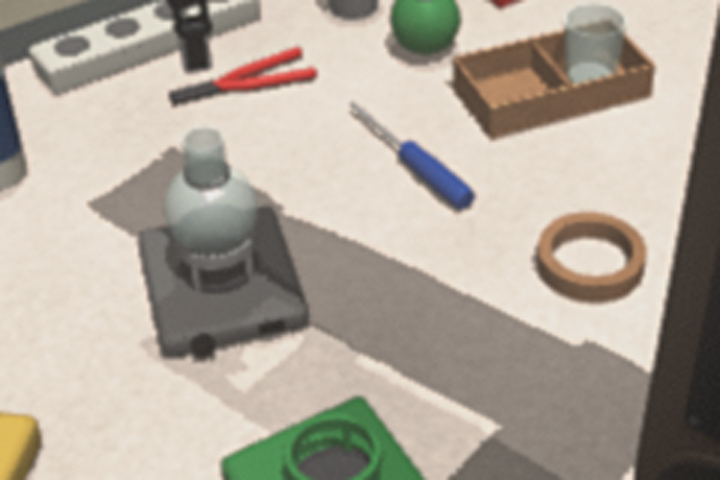

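View pics/w5.png

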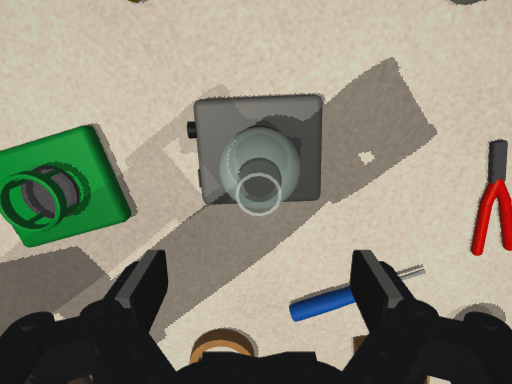

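The globe sits in the grey ring and looks upright (ball (210, 208), neck (204, 155) in the side crop). The tumbler is still in the carton, and the gripper is clear. One numeric check of tilt before handing in.

```bash
sed -i 's/^main()/if __name__=="__main__": main()/' fit.py; python3 - <<'E'
from h import *
from fit import cloud
from scipy.optimize import least_squares
s=env.observe()
P,ok=cloud("w5",s); z=P[...,2]
near=ok&(np.hypot(P[...,0]-.492,P[...,1]-.249)<.045)
Q=P[near&(z>.09)&(z<.132)]
f=least_squares(lambda c:np.linalg.norm(Q-c,axis=1)-.04,[.492,.249,.1],loss='soft_l1',f_scale=.001); print("ball",f.x.round(4),len(Q))
Q=P[near&(z>.1735)&(z<.185)]
f=least_squares(lambda c:np.hypot(Q[:,0]-c[0],Q[:,1]-c[1])-c[2],[.492,.249,.017],loss='soft_l1',f_scale=.001); print("rim",f.x.round(4),len(Q),Q[:,2].mean())
E
```

```text
ball [0.4913 0.2487 0.0988] 2868
rim [0.4904 0.2484 0.0163] 516 0.17507720232412075
```

Ball centre is about 1 mm from the ring axis at seated height, and the rim is within 1 mm of it sideways, so the tilt is negligible. Handing in.

```bash
python3 -c "
from workcell import env
print(env.sign_off())"
```

```text
the job is handed in; nothing more can be done
None
```

The globe is seated upright in the grey heater base's ring, measured about 1 mm off centre and released; the tumbler is still in its carton, and I handed the job in at about 14.5 s (no verdict was returned).

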